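# Sweep a sprung safety bumper with a roller probe while driving its damped slide

### The job

Take the roller probe out of its holder and test the curved safety bumper on the sloping slide: press the roller on the bumper's left end as seen from the robot, then roll along the bumper to its right end while driving the slide up to its far stop. From the first few centimetres of slide travel until the stop keep the pressing force between 8 and 11.5 newtons (bumper pushed in 25 to 36 mm) without a break, reach the right end before the slide reaches the stop, push with the probe only, and leave the bin, screwdriver and flange alone. The program finishes while still holding the probe pressed on the right end with that same force, with the slide against its stop.

Things in the scene. Friction and masses are not known exactly. Their poses are not given: they have to be found in the camera images.
- rig: Fixed test rig. Origin on the table right under the foremost point of the unpressed bumper; x points level away from the robot, the way the slide is driven; y to the left along the bumper; z up. Turned by up to 0.25 rad. Base plate x = 60 to 430 mm, 190 mm wide, 12 mm high; sloping rails at y = +-50 mm, tops 19 mm high at x = 70, 77 mm at x = 400; end plate 111 mm high.
- slide (a joint): Travel in m of the grey slide up the rails: 0 at rest to 0.150 at its stop, along rig +x rising at 10 degrees (26 mm in all). A damper (150 N per m/s) and its weight resist: 2.0 kg with bumper, so 3.4 N down the slope, nominal; the hidden load varies (2 to 7 N). Force on bumper = weight part + 150 x speed, so it fades in 0.5 s when the probe stands still. Force counts from 40 mm of travel.
- bumper (a joint): How far the bumper is pushed in against its springs, relative to the slide, in m, along the rig's +x. 0 free, hard stop at 0.055. Springs 320 N/m together, no preload: 25 mm is 8 N, 36 mm is 11.5 N.
- bumper_front (a point): Middle of the front face of the black rubber bumper, 60 mm above the table at slide 0; moves with the bumper, axes as the rig's. Strip 50 mm high, 14 mm thick, 174 mm end to end, bent to an arc of front radius 200 mm bulging to the robot: the face lies y*y/400 mm further back at y mm from the middle. End zones: roller centre 45 to 80 mm left (+y) or right (-y) of this point.
- slide_top (a point): Centre of the top of the grey slide block (110 mm along x, 130 mm along y): in the rig frame x = 150 mm and 85 mm above the table when the slide is at the bottom; moves with the slide.
- probe: Loose roller probe standing upright in the holder, 250 g, 120 mm high. Origin at the centre of its underside, z up to the handle. Square grey handle 28 x 28 mm, faces along its x and y, from 36 to 120 mm above the origin; below it a freely turning white roller, 36 mm diameter, from 4 to 34 mm above the origin.
- roller_mid (a point): Centre of the probe's roller, 19 mm above the probe's underside. The roller touches the bumper when this point is 18 mm from its face.
- holder: Fixed black open box 56 x 56 mm, 30 mm high, walls and floor 5 mm, in which the probe stands. Origin centre of underside. Either left or right of the rig.
- parts_bin: Bystander: loose yellow open bin 110 x 90 x 60 mm on the other side of the rig. Leave alone.
- screwdriver: Bystander: screwdriver lying on the table. Leave alone.
- flange: Bystander: aluminium ring, 100 mm outside, 60 mm inside, 12 mm high, flat on the table. Leave alone.
Not all that is in view belongs to the job. Of the things like the probe, leave any that is blue or red; of the rest the larger one is meant.

How it is judged:
On the way, in this order (a step that is already met when the one before it is completed fails the run):
1. the probe is lifted out of its holder (z of probe in the frame of holder above 0.033 m and value of joint slide below 0.01 m), for 0.1 s.
2. the roller presses the left end of the bumper with 8 to 11.5 N while the slide is in the first part of its travel (y of roller_mid in the frame of bumper_front above 0.045 m and contact force between probe and rig above 3 N and value of joint slide below 0.065 m and value of joint bumper between 0.025 and 0.036 m), for 0.1 s.
3. the roller passes the middle of the bumper in the force band, with the slide under way (y of roller_mid in the frame of bumper_front between -0.025 and 0.025 m and contact force between probe and rig above 3 N and value of joint slide between 0.04 and 0.14 m and value of joint bumper between 0.025 and 0.036 m), for 0.1 s.
4. the roller reaches the right end of the bumper in the force band before the slide reaches its stop (y of roller_mid in the frame of bumper_front below -0.045 m and contact force between probe and rig above 3 N and value of joint slide below 0.146 m and value of joint bumper between 0.025 and 0.036 m), for 0.1 s.
At the end, for the whole second after the job is handed in: slide within 3 mm of its far stop, roller still on the right end (more than 40 mm right of the middle), bumper pushed in 25 to 36 mm (8 to 11.5 N) by the held, resting probe (value of joint slide above 0.147 m and y of roller_mid in the frame of bumper_front below -0.04 m and contact force between probe and rig above 4 N and linear speed of probe below 0.03 m/s and value of joint bumper between 0.025 and 0.036 m); the arm keeps its last pose, push and grip.
It fails at once if once the slide has moved 40 mm the pressing force leaves 8 to 11.5 N (bumper depth 25 to 36 mm) (value of joint slide above 0.04 m and (value of joint bumper below 0.025 m or value of joint bumper above 0.036 m)).
It fails at once if the bumper is rammed deeper than 42 mm (value of joint bumper above 0.042 m).
It fails at once if the fingers or arm push the rig (contact force between any of the fingers, the arm and rig above 1 N).
It fails at once if the probe is tipped over or twisted in the grip (angle between probe's own z axis and vertical above 0.6 rad).
It fails at once if a bystander is disturbed (distance of any of parts_bin, screwdriver, flange from where it was at the start of the episode above 0.02 m).
It also fails if it takes over 61 s, if anything falls off the work surface, if the arm or the gripper's body presses on something with over 40 N, if the wrist force passes 120 N, or if a joint passes its speed limit or range.

### The arm

A 6-joint arm with a two-finger parallel gripper is mounted at the origin on the work surface. World frame = base frame: x ahead of the robot, y to its left, z up, the work surface at z = 0. Lengths are in m, angles in rad, forces in N, time in s.
With the tool pointing down it reaches from about 0.325 to 0.925 m from the base axis. Payload 3.1 kg.
Tool frame: the origin (TCP) lies midway between the tips of the shut fingers; the grasp point (between the pads) lies 19 mm behind it; z points along the fingers, y is the line along which they close (so a half turn about z gives the same grasp; the last joint's range is limited). The gripper opens to 85 mm and grips with 20 to 120 N. Pads are 22 mm wide; open, the fingers measure 114 mm over their backs; the gripper's body (76 mm by 85 mm) begins 54 mm behind the grasp point. The pads swing forward as they close: fully open they stand 13 mm farther back than shut.
Start: joints at [-1.287, 0.217, 1.613, -0, 1.311, -0.112], TCP at [0.241, -0.577, 0.231] pointing down, gripper open.
Joint ranges: [-2.75, 2.75], [-0.78, 2.1], [0.31, 2.55], [-1.13, 4.27], [0.13, 2.63], [-2.58, 2.58]. Speed limits (rad/s): [2.79, 2.79, 3.14, 3.14, 3.14, 3.14].

### API

Orientations are given as a unit quaternion [w, x, y, z].
In Python, from rig import env, imaging gives the robot as it stands. The module is installed in compiled form; this text tells all that it offers.
- The arm moves only by the tool move_arm, never from a script. Its argument "commands" is a list of rows, each an object with "linear": the shift along the tool's x, y, z in mm, a list of three; "dr": the turn, a rotation vector about the tool's x, y, z in degrees, a list of three. In form: [{"linear": [tx, ty, tz], "dr": [ax, ay, az]}, ...]. A call has 1 to 12 rows; each row is the pose to reach, as a shift and turn from the pose commanded when the call began, along the tool's axes at that moment; what a row does not reach only later rows make up. A row lasts 1/10 s, in which the tool goes at most 50 mm and 8.59 degrees, less where a joint would pass 70% of its speed; a pose out of reach is approached as far as the arm can. A call with a gripper value outside its range is refused whole. "claw" is the finger opening in mm, from 0 to 85.4, set as the call begins (left out, the last holds). The fingers move at their own pace and stop on an object; the grip force is fixed at half the most. Time passes only in rows, so rows that repeat a pose let the fingers close. It gives the time, the measured TCP pose, the force, the opening and the grip force at its end, in the units of the state.
- env.get_state(): the state, without advancing time (a new reading comes with each control period).
- imaging.get_image(name): name is "side" or "top"; returns a dict with "img" (400x640x3 uint8, red, green, blue), "fovy" (degrees; the focal length in pixels is half the picture's height over the tangent of half this angle, whatever the lens; pixels are square), "cx", "cy" (the principal point, pixels), "R" (3x3) and "t" (3): a world point X has camera coordinates R X + t. Camera axes: x right, y down, z forward; pixel columns grow to the right and rows downward; lengths in m; the calibration is good to about 2 mm. A picture is of the moment at which its call begins. There is no depth.
- env.close_job(): hands the job in; it is judged then, once.
The state is a dict: "clock": time; "joints": joint angles; "joint_vel": joint speeds; "joint_efforts": joint torques, N m; "position": TCP position; "tool_rot": TCP orientation; "contact_force": force on the tool from outside, world axes, zero at the start; "torque": the same for the moment, N m; "width": finger opening in m; "grip_force": force on a finger pad.
Only numpy, scipy, OpenCV 4.12 (cv2) and the standard library are available. Lean on these libraries where they do the work, as an engineer would, in place of code of your own. Each camera call takes 0.05 s, during which the arm holds its last target. There are 200 camera calls.

## Working session

There is one attempt and no reset: what is moved stays moved. The work goes in short steps, Python scripts to look and compute and a tool call to move; the robot and the scene stay as the last step left them, time stands still between calls to the robot, and variables do not carry over. Pictures are saved under pics/ and viewed, at most 10 in all, crops included, and the job is handed in when it is done.

Besides the shell and the picture viewer there is one more tool, called as name(argument=value, ...), one argument or row to a line, values as JSON. move_arm: Moves the arm, as the interface text tells. Its arguments: {"type":"object","properties":{"commands":{"type":"array"},"claw":{"type":"number"}},"required":["commands"]}

```bash
mkdir -p pics; python3 - <<'E'
from rig import env, imaging
import cv2, json, numpy as np
s=env.get_state(); print({k:np.round(v,3).tolist() for k,v in s.items()})
for n in("side","top"):
    d=imaging.get_image(n); cv2.imwrite(f"pics/{n}0.png",d["img"][:,:,::-1])
    print(n,d["fovy"],d["cx"],d["cy"],np.round(d["R"],4).tolist(),d["t"])
    np.savez(f"{n}0.npz",**d)
E
```

```text
{'clock': 0.0, 'joints': [-1.287, 0.218, 1.615, 0.0, 1.311, -0.112], 'joint_vel': [0.001, -0.002, -0.0, -0.0, -0.001, -0.002], 'joint_efforts': [-0.0, -39.685, -30.386, -0.0, 0.01, -0.0], 'position': [0.241, -0.576, 0.23], 'tool_rot': [-0.001, 0.98, 0.197, -0.0], 'contact_force': [0.195, -0.018, 0.391], 'torque': [-0.049, -0.01, 0.014], 'grip_force': 0.0, 'width': 0.085}
side 45.92431934894758 318.47657745042943 198.64015281196768 [[-0.9741, -0.2257, -0.0107], [-0.1216, 0.5633, -0.8172], [0.1904, -0.7948, -0.5762]] [0.52852056 0.13035291 1.43741637]
top 47.29025328863631 321.47107519248453 195.489986281096 [[-0.018, -0.9995, 0.0246], [-0.99, 0.0144, -0.14], [0.1396, -0.0268, -0.9898]] [-0.00459506  0.54321506  1.14797964]
```

View pics/side0.png

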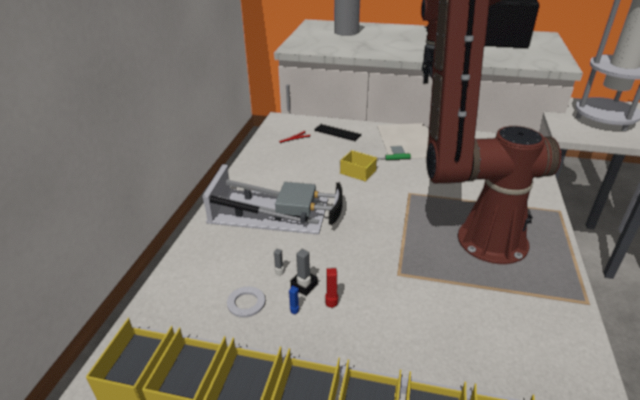

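View pics/top0.png

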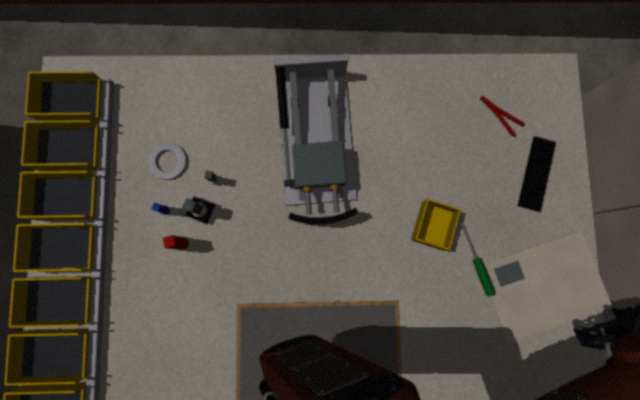

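The pictures show these probe-like things:

| Thing | Side pixel | Top pixel |
|---|---|---|
| large grey, standing in the black holder | (303,265) | (200,208) |
| small grey | (279,262) | (211,176) |
| blue | (294,300) | (160,208) |
| red | (331,288) | (175,242) |

I choose the large grey one in the holder. The bumper is at side (338,203) and top (323,217).

```bash
python3 - <<'E'
import cv2, numpy as np
a=np.load("side0.npz");b=np.load("top0.npz");print(a.files)
c=[cv2.resize(np.ascontiguousarray(i[:,:,::-1]),None,fx=f,fy=f,interpolation=cv2.INTER_CUBIC) for i,f in
 ((a["img"][235:305,265:345],5),(b["img"][185:255,150:230],5),(b["img"][130:230,270:370],4),(a["img"][170:240,270:350],5))]
o=np.zeros((600,800,3),np.uint8)
o=np.zeros((350,800,3),np.uint8);o[:,:400]=c[0];o[:,400:]=c[1];cv2.imwrite("pics/c1.png",o)
o=np.zeros((400,800,3),np.uint8);o[:,:400]=c[2];o[:350,400:]=c[3];cv2.imwrite("pics/c2.png",o)
E
```

```text
['img', 'fovy', 'cx', 'cy', 'R', 't']
```

View pics/c1.png

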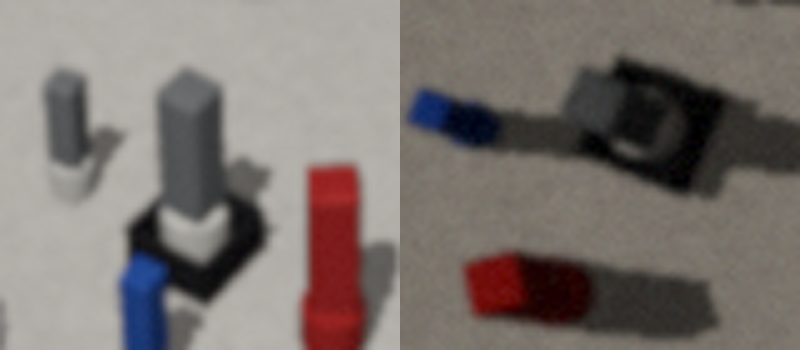

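View pics/c2.png

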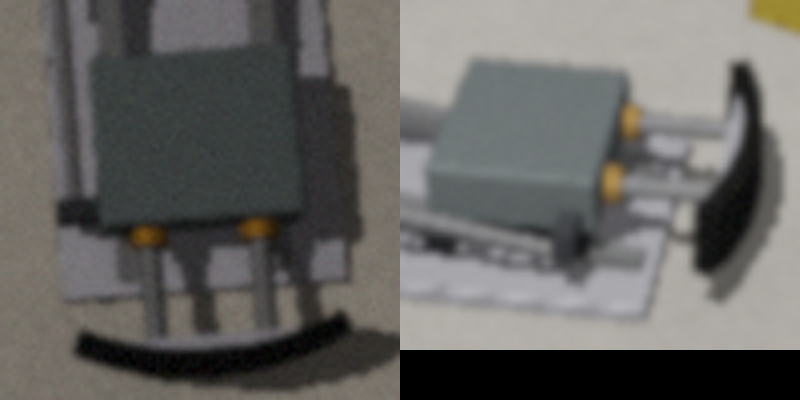

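Crop 1 shows the grey probe in the black holder, with its handle top centred at about side (303,252.6) and top (189.4,204). Crop 2 shows the slide block, and the black bumper with its ends in the top view at about (289,217) and (357,210).

```bash
cat > h.py <<'E'
import numpy as np
V={n:np.load(n+"0.npz") for n in("side","top")}
def ray(n,u,v):
    d=V[n];f=200/np.tan(np.radians(d["fovy"])/2)
    w=d["R"].T@np.array([(u-d["cx"])/f,(v-d["cy"])/f,1]);return -d["R"].T@d["t"],w/np.linalg.norm(w)
def plane(n,p,z):
    o,w=ray(n,*p);return o+w*(z-o[2])/w[2]
def tri(p,q):
    (a,u),(b,v)=ray("side",*p),ray("top",*q)
    s=np.linalg.lstsq(np.stack([u,-v],1),b-a,rcond=None)[0]
    x,y=a+s[0]*u,b+s[1]*v;return (x+y)/2,np.linalg.norm(x-y)
def crop(x,y,f,ox,oy):return ((x+.5)/f-.5+ox,(y+.5)/f-.5+oy)
def proj(n,X):
    d=V[n];f=200/np.tan(np.radians(d["fovy"])/2);c=d["R"]@np.array(X)+d["t"]
    return c[:2]/c[2]*f+[d["cx"],d["cy"]]
E
python3 - <<'E'
from h import *
import cv2
np.set_printoptions(precision=4,suppress=True)
S=lambda x,y:crop(x,y,5,265,235); T=lambda x,y:crop(x-400,y,5,150,185)
R=lambda x,y:crop(x,y,4,270,130); Q=lambda x,y:crop(x-400,y,5,270,170)
print("handle tri",tri(S(190,88),T(597,95)))
for p in((160,88),(188,68),(222,85),(190,108)):print("S htop",plane("side",S(*p),.125))
for p in((565,105),(583,68),(628,85),(612,120)):print("T htop",plane("top",T(*p),.125))
for p in((622,58),(722,97),(690,192),(585,150)):print("T holder",plane("top",T(*p),.03))
for p in((127,233),(207,302),(268,235)):print("S holder",plane("side",S(*p),.03))
for p in((93,55),(290,45),(302,212),(102,228)):print("T block",plane("top",R(*p),.085))
for p in((472,60),(628,70),(597,193),(430,170)):print("S block",plane("side",Q(*p),.085))
print("tri block corners")
for p,q in(((472,60),(290,45)),((628,70),(302,212)),((597,193),(102,228)),((430,170),(93,55))):print(tri(Q(*p),R(*q)))
# bumper dark mask outline
im=V["top"]["img"].astype(int);m=((im.max(2)<32)).astype(np.uint8);m[:195]=0;m[228:]=0;m[:,:280]=0;m[:,365:]=0
n,l,st,_=cv2.connectedComponentsWithStats(m);k=1+st[1:,4].argmax();print(st[k])
for u in range(st[k][0],st[k][0]+st[k][2],4):
    v=np.nonzero(l[:,u]==k)[0];print(u,v.min(),v.max(),plane("top",(u,v.min()-.5),.085)[:2],plane("top",(u,v.max()+.5),.085)[:2],plane("top",(u,v.max()+.5),.035)[:2])
E
```

```text
handle tri (array([0.5144, 0.3049, 0.1239]), np.float64(0.003293386931712701))
S htop [0.5275 0.3095 0.125 ]
S htop [0.5173 0.2913 0.125 ]
S htop [0.4968 0.3004 0.125 ]
S htop [0.5085 0.321  0.125 ]
T htop [0.5113 0.3199 0.125 ]
T htop [0.529  0.3118 0.125 ]
T htop [0.5205 0.2903 0.125 ]
T htop [0.5038 0.2975 0.125 ]
T holder [0.5472 0.3175 0.03  ]
T holder [0.526  0.2655 0.03  ]
T holder [0.4769 0.2812 0.03  ]
T holder [0.4995 0.3354 0.03  ]
S holder [0.5458 0.3233 0.03  ]
S holder [0.4915 0.3624 0.03  ]
S holder [0.4715 0.3085 0.03  ]
T block [0.6707 0.0578 0.085 ]
T block [ 0.6758 -0.0671  0.085 ]
T block [ 0.5682 -0.072   0.085 ]
T block [0.5598 0.0532 0.085 ]
S block [ 0.6737 -0.0631  0.085 ]
S block [ 0.5696 -0.0731  0.085 ]
S block [0.5566 0.0639 0.085 ]
S block [0.6638 0.0625 0.085 ]
tri block corners
(array([ 0.6758, -0.0674,  0.0821]), np.float64(0.0013408225978520961))
(array([ 0.5687, -0.0719,  0.0858]), np.float64(0.0012725978836596434))
(array([0.5602, 0.0534, 0.077 ]), np.float64(0.0016870571310265998))
(array([0.6686, 0.0575, 0.0816]), np.float64(0.00591262235495738))
[... 400 characters left out ...]
17 0.0073] [0.4644 0.0076] [0.4682 0.0071]
318 218 224 [ 0.4816 -0.0026] [ 0.4642 -0.0023] [ 0.4681 -0.0032]
322 218 224 [ 0.4814 -0.0125] [ 0.4641 -0.0122] [ 0.4679 -0.0135]
326 218 223 [ 0.4813 -0.0224] [ 0.4664 -0.0221] [ 0.4703 -0.0239]
330 217 222 [ 0.4836 -0.0323] [ 0.4687 -0.032 ] [ 0.4727 -0.0343]
334 217 222 [ 0.4834 -0.0423] [ 0.4685 -0.0419] [ 0.4726 -0.0446]
338 216 221 [ 0.4858 -0.0523] [ 0.4709 -0.0519] [ 0.475 -0.055]
342 214 220 [ 0.4906 -0.0623] [ 0.4732 -0.0619] [ 0.4774 -0.0654]
346 212 218 [ 0.4954 -0.0724] [ 0.478  -0.0719] [ 0.4825 -0.0759]
350 210 216 [ 0.5003 -0.0825] [ 0.4828 -0.082 ] [ 0.4875 -0.0865]
354 209 214 [ 0.5026 -0.0925] [ 0.4876 -0.0921] [ 0.4925 -0.097 ]
```

```bash
cat >> h.py <<'E'
from scipy.spatial.transform import Rotation as Ro
def st():
    from rig import env
    s=env.get_state();q=s["tool_rot"];return s,Ro.from_quat([q[1],q[2],q[3],q[0]]).as_matrix()
def go(P,yaw):
    "tool-frame shift mm and rotvec deg to TCP P, tool pointing down with its y axis at yaw (deg)"
    s,M=st();a=np.radians(yaw);y=np.array([np.cos(a),np.sin(a),0]);z=np.array([0,0,-1.]);N=np.stack([np.cross(y,z),y,z],1)
    print("lin",np.round(M.T@(np.array(P)-s["position"])*1e3,1),"dr",np.round(Ro.from_matrix(M.T@N).as_rotvec(degrees=True),1),"pos",np.round(s["position"],4),"F",np.round(s["contact_force"],2),"t",s["clock"],"w",s["width"],"grip",s["grip_force"])
E
python3 - <<'E'
from h import *
S=lambda x,y:crop(x,y,5,265,235); T=lambda x,y:crop(x-400,y,5,150,185)
print("small",plane("side",S(70,185),.0),plane("side",S(65,75),.08))
print("blue",plane("top",T(480,125),.0),plane("top",T(430,110),.08)); print("red",plane("top",T(570,290),0),plane("top",T(500,285),.1))
go([.515,.305,.20],-23)
E
```

```text
small [ 5.97331478e-01  2.65257780e-01 -1.11022302e-16] [0.59628698 0.26184614 0.08      ]
blue [0.51672742 0.39898601 0.        ] [0.51538128 0.39863103 0.08      ]
red [0.42890249 0.34958441 0.        ] [0.42762782 0.35577294 0.1       ]
lin [ 592.7 -707.1   31.8] dr [ -0.1  -0.1 -44.3] pos [ 0.2407 -0.576   0.2301] F [0.53 0.36 0.01] t 0.1 w 0.08522106872273565 grip 0.0
```

move_arm(
  commands=[
    {"linear": [49, -59, 3], "dr": [0, 0, -4]},
    {"linear": [99, -118, 5], "dr": [0, 0, -7]},
    {"linear": [148, -177, 8], "dr": [0, 0, -11]},
    {"linear": [198, -236, 11], "dr": [0, 0, -15]},
    {"linear": [247, -295, 13], "dr": [0, 0, -18]},
    {"linear": [296, -354, 16], "dr": [0, 0, -22]},
    {"linear": [346, -412, 19], "dr": [0, 0, -26]},
    {"linear": [395, -471, 21], "dr": [0, 0, -30]},
    {"linear": [444, -530, 24], "dr": [0, 0, -33]},
    {"linear": [494, -589, 27], "dr": [0, 0, -37]},
    {"linear": [543, -648, 30], "dr": [0, 0, -41]},
    {"linear": [593, -707, 32], "dr": [0, 0, -44.3]},
  ],
  claw=56,
)

```text
clock: 1.3
position: [0.4191, -0.0021, 0.2102]
tool_rot: [0.0, 0.833, 0.553, 0.0]
contact_force: [1.1, -1.4, 0.8]
width: 0.0559
grip_force: 0.0
```

```bash
python3 -c "
from h import *
go([.515,.305,.20],-23)"
```

```text
lin [320.2 -31.1  10.2] dr [ 0.  -0.   0.1] pos [ 0.4191 -0.0021  0.2102] F [ 1.09 -1.41  0.84] t 1.3 w 0.0559251149789993 grip 0.0
```

move_arm(
  commands=[
    {"linear": [320, -31, 10], "dr": [0, 0, 0]},
    {"linear": [320, -31, 10], "dr": [0, 0, 0]},
    {"linear": [320, -31, 10], "dr": [0, 0, 0]},
    {"linear": [320, -31, 10], "dr": [0, 0, 0]},
    {"linear": [320, -31, 10], "dr": [0, 0, 0]},
    {"linear": [320, -31, 10], "dr": [0, 0, 0]},
    {"linear": [320, -31, 10], "dr": [0, 0, 0]},
    {"linear": [320, -31, 10], "dr": [0, 0, 0]},
    {"linear": [320, -31, 10], "dr": [0, 0, 0]},
    {"linear": [320, -31, 10], "dr": [0, 0, 0]},
  ],
)

```text
clock: 2.3
position: [0.5153, 0.3011, 0.1999]
tool_rot: [0.0, 0.834, 0.551, -0.001]
contact_force: [0.7, -0.5, -0.1]
width: 0.0558
grip_force: 0.0
```

```bash
python3 - <<'E'
from h import *
import cv2
from rig import imaging
go([.515,.305,.071],-23)
o=[]
for n in("side","top"):
    d=imaging.get_image(n); u,v=map(int,proj(n,[.515,.305,.14])); c=d["img"][v-50:v+50,u-50:u+50,::-1]; o.append(cv2.resize(np.ascontiguousarray(c),None,fx=4,fy=4,interpolation=cv2.INTER_CUBIC)); print(u,v)
cv2.imwrite("pics/g1.png",np.hstack(o))
E
```

```text
lin [  3.6  -1.7 128.9] dr [-0.   0.1 -0.1] pos [0.5153 0.3011 0.1999] F [ 0.66 -0.51 -0.07] t 2.3 w 0.055819672784549745 grip 0.0
301 247
187 203
```

View pics/g1.png

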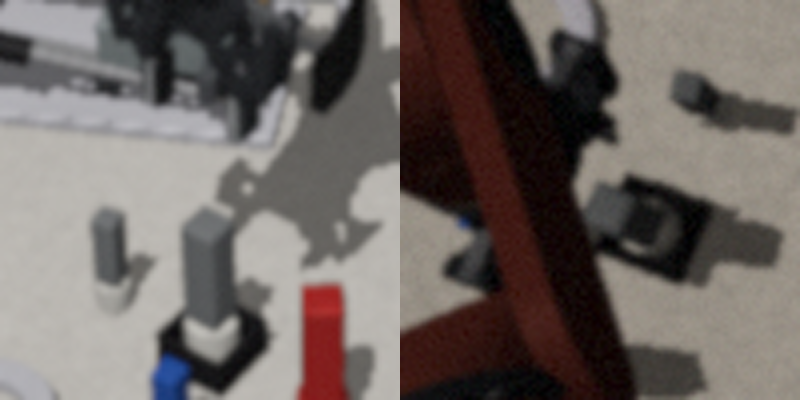

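Side view: the fingertips hang at about (289,220) and (310,228), with the probe handle below them at (303,253). Top view: the fingers are near (187,185) and (155,220), with the handle at (189.5,205). I'll check this against the projected TCP.

```bash
python3 - <<'E'
from h import *
print(proj("side",[.5153,.3011,.2]),proj("top",[.5153,.3011,.2]))
for z in(.125,): print(proj("side",[.515,.305,z]),proj("top",[.515,.305,z]))
E
```

```text
[301.07425628 228.17144079] [181.84413039 199.70894693]
[301.72693992 251.76077296] [188.94527853 203.97871783]
```

move_arm(
  commands=[
    {"linear": [3.5, -1.5, 30], "dr": [0, 0, 0]},
    {"linear": [3.5, -1.5, 60], "dr": [0, 0, 0]},
    {"linear": [3.5, -1.5, 60], "dr": [0, 0, 0]},
  ],
)

```text
clock: 2.7
position: [0.5121, 0.3036, 0.1357]
tool_rot: [-0.001, 0.834, 0.551, -0.005]
contact_force: [-0.6, 0.2, -1.2]
width: 0.0563
grip_force: 0.0
```

move_arm(
  commands=[
    {"linear": [0, 0, 20], "dr": [0, 0, 0]},
    {"linear": [0, 0, 40], "dr": [0, 0, 0]},
    {"linear": [0, 0, 60], "dr": [0, 0, 0]},
    {"linear": [0, 0, 69], "dr": [0, 0, 0]},
    {"linear": [0, 0, 69], "dr": [0, 0, 0]},
    {"linear": [0, 0, 69], "dr": [0, 0, 0]},
  ],
)

```text
clock: 3.3
position: [0.5167, 0.3064, 0.0727]
tool_rot: [0.0, 0.834, 0.552, 0.001]
contact_force: [0.3, -0.0, -0.0]
width: 0.0557
grip_force: 0.0
```

```bash
python3 - <<'E'
from h import *
go([.515,.305,.071],-23)
E
```

```text
lin [-2.  -1.1  1.7] dr [ 0.1 -0.1 -0. ] pos [0.5167 0.3064 0.0727] F [ 0.33 -0.04 -0.02] t 3.3 w 0.055696436811240466 grip 0.0
```

Now I close the gripper.

move_arm(
  commands=[
    {"linear": [-1, 0, 1], "dr": [0, 0, 0]},
    {"linear": [-1, 0, 1], "dr": [0, 0, 0]},
    {"linear": [-1, 0, 1], "dr": [0, 0, 0]},
    {"linear": [-1, 0, 1], "dr": [0, 0, 0]},
    {"linear": [-1, 0, 1], "dr": [0, 0, 0]},
    {"linear": [-1, 0, 1], "dr": [0, 0, 0]},
    {"linear": [-1, 0, 1], "dr": [0, 0, 0]},
    {"linear": [-1, 0, 1], "dr": [0, 0, 0]},
  ],
  claw=0,
)

```text
clock: 4.1
position: [0.5162, 0.3057, 0.0715]
tool_rot: [0.0, 0.834, 0.552, 0.001]
contact_force: [-0.5, -0.8, 4.6]
width: 0.0273
grip_force: 62.5
```

```bash
python3 - <<'E'
from h import *
go([.515,.305,.071],-23)
print(st()[0]["torque"])
E
```

```text
lin [-1.1 -0.8  0.5] dr [ 0.1 -0.1 -0. ] pos [0.5162 0.3057 0.0715] F [-0.47 -0.84  4.65] t 4.1 w 0.02730396408525899 grip 62.530285120010376
[-0.14416948  0.13484038 -0.00758558]
```

move_arm(
  commands=[
    {"linear": [0, 0, -10], "dr": [0, 0, 0]},
    {"linear": [0, 0, -30], "dr": [0, 0, 0]},
    {"linear": [0, 0, -55], "dr": [0, 0, 0]},
    {"linear": [0, 0, -80], "dr": [0, 0, 0]},
    {"linear": [0, 0, -90], "dr": [0, 0, 0]},
    {"linear": [0, 0, -90], "dr": [0, 0, 0]},
    {"linear": [0, 0, -90], "dr": [0, 0, 0]},
  ],
)

```text
clock: 4.8
position: [0.5146, 0.3049, 0.1591]
tool_rot: [-0.0, 0.834, 0.552, -0.001]
contact_force: [0.5, -0.9, -2.7]
width: 0.0275
grip_force: 61.8
```

```bash
python3 - <<'E'
from h import *
go([.415,.041,.16],3)
E
```

```text
lin [-281.9   11.6   -0.5] dr [ -0.1   0.1 -26. ] pos [0.5146 0.3049 0.1591] F [ 0.54 -0.94 -2.68] t 4.8 w 0.02747341563196722 grip 61.769524812698364
```

move_arm(
  commands=[
    {"linear": [-30, 1, 0], "dr": [0, 0, -3]},
    {"linear": [-65, 3, 0], "dr": [0, 0, -6]},
    {"linear": [-100, 4, 0], "dr": [0, 0, -9]},
    {"linear": [-135, 5, 0], "dr": [0, 0, -12]},
    {"linear": [-170, 7, 0], "dr": [0, 0, -16]},
    {"linear": [-205, 8, 0], "dr": [0, 0, -19]},
    {"linear": [-240, 10, 0], "dr": [0, 0, -22]},
    {"linear": [-265, 11, 0], "dr": [0, 0, -24]},
    {"linear": [-282, 11.5, 0], "dr": [0, 0, -26]},
    {"linear": [-282, 11.5, 0], "dr": [0, 0, -26]},
    {"linear": [-282, 11.5, 0], "dr": [0, 0, -26]},
  ],
)

```text
clock: 5.9
position: [0.4148, 0.0414, 0.1591]
tool_rot: [-0.001, 0.689, 0.725, -0.0]
contact_force: [-0.9, 0.6, -1.1]
width: 0.0272
grip_force: 61.7
```

```bash
python3 - <<'E'
from h import *
go([.415,.041,.108],3)
E
```

```text
lin [-0.5  0.3 51.1] dr [-0.1 -0.  -0.1] pos [0.4148 0.0414 0.1591] F [-0.91  0.57 -1.06] t 5.9 w 0.02723373594113769 grip 61.737685203552246
```

move_arm(
  commands=[
    {"linear": [0, 0, 20], "dr": [0, 0, 0]},
    {"linear": [0, 0, 40], "dr": [0, 0, 0]},
    {"linear": [0, 0, 51], "dr": [0, 0, 0]},
    {"linear": [0, 0, 51], "dr": [0, 0, 0]},
    {"linear": [0, 0, 51], "dr": [0, 0, 0]},
  ],
)

```text
clock: 6.4
position: [0.4159, 0.0418, 0.1094]
tool_rot: [-0.0, 0.688, 0.725, -0.0]
contact_force: [0.7, -0.5, -1.7]
width: 0.0272
grip_force: 61.8
```

```bash
python3 - <<'E'
from h import *
import cv2
from rig import imaging
go([.415,.041,.108],3)
o=[]
for n in("side","top"):
    d=imaging.get_image(n); u,v=map(int,proj(n,[.45,.02,.08])); c=d["img"][v-50:v+50,u-50:u+50,::-1]; o.append(cv2.resize(np.ascontiguousarray(c),None,fx=4,fy=4,interpolation=cv2.INTER_CUBIC)); print(u,v)
    print(proj(n,[.4148,.0414,.06]),proj(n,[.4148,.0414,.108]))
cv2.imwrite("pics/b1.png",np.hstack(o))
for i in range(3): print(np.round(st()[0]["contact_force"],2)); imaging.get_image("top")
E
```

```text
lin [-0.7 -1.   1.4] dr [-0. -0.  0.] pos [0.4159 0.0418 0.1094] F [ 0.66 -0.52 -1.68] t 6.4 w 0.02723841475532115 grip 61.83754563331604
345 205
[355.76668788 216.30280085] [356.32242617 203.61824367]
309 230
[300.75111101 245.23783238] [300.34481872 244.59456777]
[ 0.07 -0.37 -1.99]
[-1.03  0.82 -2.27]
[ 0.47 -1.23 -2.38]
```

View pics/b1.png

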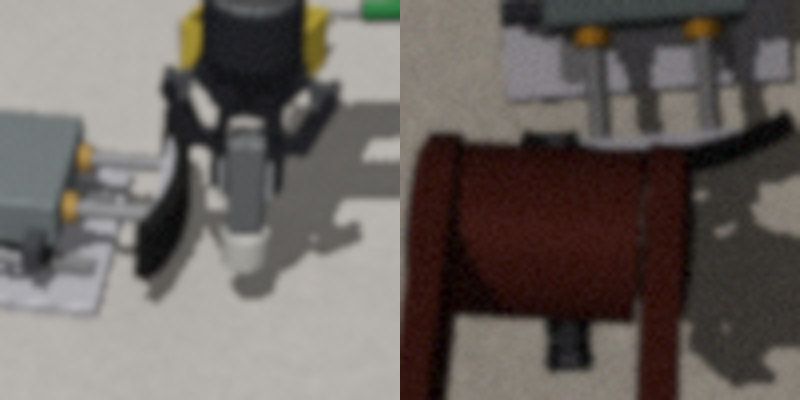

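The side crop shows the roller at about side (356,217.5), where the kinematics predict (355.8,216.3), so the held pose is right. I'll now touch the left end and push in lightly, then let the force fade to read the hidden load.

move_arm(
  commands=[
    {"linear": [0, 15, 0], "dr": [0, 0, 0]},
    {"linear": [0, 30, 0], "dr": [0, 0, 0]},
    {"linear": [0, 37, 0], "dr": [0, 0, 0]},
    {"linear": [0, 41, 0], "dr": [0, 0, 0]},
    {"linear": [0, 45, 0], "dr": [0, 0, 0]},
    {"linear": [0, 49, 0], "dr": [0, 0, 0]},
    {"linear": [0, 53, 0], "dr": [0, 0, 0]},
    {"linear": [0, 57, 0], "dr": [0, 0, 0]},
    {"linear": [0, 60, 0], "dr": [0, 0, 0]},
    {"linear": [0, 62, 0], "dr": [0, 0, 0]},
  ],
)

```text
clock: 7.65
position: [0.4759, 0.0449, 0.1087]
tool_rot: [-0.002, 0.689, 0.725, -0.001]
contact_force: [-6.7, 1.1, 1.7]
width: 0.0274
grip_force: 62.1
```

```bash
cat >> h.py <<'E'
E3=np.array([[.9984,.0558,0],[-.0558,.9984,0],[0,0,1]]);O=np.array([.468,-.014,0])
def look(n=1,w=0):
    "read state n times; last two side/top pictures are saved for tracking"
    import cv2; from rig import imaging
    F=[];P=[]
    for i in range(n):
        s,_=st();F.append(E3@s["contact_force"]);P.append(E3@(s["position"]-O));
        d=imaging.get_image("side")
    return np.array(F),np.array(P),d["img"],s["clock"]
def slide(img):
    "slide travel in mm: shift of the grey block's top face along rig x, side view, by template matching"
    import cv2
    a=cv2.cvtColor(V["side"]["img"],cv2.COLOR_RGB2GRAY);b=cv2.cvtColor(img,cv2.COLOR_RGB2GRAY)
    x0,y0,x1,y1=268,180,318,206
    r=cv2.matchTemplate(b[150:230,190:340],a[y0:y1,x0:x1],cv2.TM_CCOEFF_NORMED);_,m,_,(u,v)=cv2.minMaxLoc(r)
    def sub(l,c,h):return .5*(l-h)/(l-2*c+h)
    du=u+(sub(r[v,u-1],m,r[v,u+1]) if 0<u<r.shape[1]-1 else 0)+190-x0; dv=v+(sub(r[v-1,u],m,r[v+1,u]) if 0<v<r.shape[0]-1 else 0)+150-y0
    c=O+E3.T@np.array([.15,0,.085]);t=c+E3.T@np.array([.1,0,.0176])
    g=(proj("side",t)-proj("side",c))/100
    return np.dot([du,dv],g)/np.dot(g,g),m,(du,dv)
E
python3 - <<'E'
from h import *
F,P,img,t=look(20)
print(np.round(F[:,0],1),P[-1],t);print(F[10:].mean(0),slide(img))
E
```

```text
[-6.6 -7.  -6.3 -6.3 -6.2 -5.7 -5.2 -6.4 -6.5 -6.3 -6.1 -6.4 -6.2 -7.
 -6.7 -7.2 -5.5 -6.4 -6.2 -6.3] [0.01087601 0.05841096 0.10867769] 8.6
[-6.38745889  1.50117346  0.79625512] (np.float64(0.6855708139616961), 0.9892407655715942, (np.float32(-0.23828125), np.float32(0.06796265)))
```

move_arm(
  commands=[
    {"linear": [0, 3, 0], "dr": [0, 0, 0]},
    {"linear": [0, 6, 0], "dr": [0, 0, 0]},
    {"linear": [0, 8, 0], "dr": [0, 0, 0]},
  ],
)

```text
clock: 8.95
position: [0.4828, 0.0455, 0.1084]
tool_rot: [-0.003, 0.688, 0.725, -0.002]
contact_force: [-8.6, 1.8, 1.6]
width: 0.0278
grip_force: 62.2
```

```bash
python3 - <<'E'
from h import *
for k in range(5):
    F,P,img,t=look(6)
    print(np.round(F[:,0],1),F.mean(0),P[-1],t,slide(img))
E
```

```text
[-8.5 -7.4 -6.7 -6.8 -7.  -7.3] [-7.26905013  2.13957744  1.82398048] [0.01804327 0.05862071 0.10837194] 9.2 (np.float64(4.86139074056289), 0.9409906268119812, (np.float32(-1.5506287), np.float32(-0.10510254)))
[-7.2 -7.7 -7.3 -7.3 -7.  -7.6] [-7.36313954  2.51118076  1.2988989 ] [0.0182557  0.05862292 0.10848419] 9.5 (np.float64(5.7877342655060025), 0.9553428292274475, (np.float32(-1.8439941), np.float32(-0.1340332)))
[-6.  -7.2 -6.6 -7.4 -5.9 -6.3] [-6.57820204  2.05847694  1.31625955] [0.01843202 0.05860466 0.10857074] 9.8 (np.float64(6.408597800367521), 0.9642249941825867, (np.float32(-2.0411072), np.float32(-0.15135193)))
[-6.3 -6.8 -6.5 -7.5 -6.5 -7.6] [-6.87577256  2.41747338  1.64095729] [0.01853123 0.05858978 0.10860572] 10.1 (np.float64(6.789823197635888), 0.9678758978843689, (np.float32(-2.1625366), np.float32(-0.16030884)))
[-6.8 -6.8 -7.  -6.3 -6.4 -6.9] [-6.68063178  2.08902483  1.19283047] [0.01854379 0.05857566 0.10859085] 10.4 (np.float64(6.920630708897862), 0.9689397215843201, (np.float32(-2.2017822), np.float32(-0.17359924)))
```

The slide holds still at about 6.6 N and 7 mm of travel. For 9.75 N that calls for about 20.7 mm/s. I'll start the drive.

move_arm(
  commands=[
    {"linear": [0, 3.5, -0.2], "dr": [0, 0, 0]},
    {"linear": [0, 7, -0.5], "dr": [0, 0, 0]},
    {"linear": [0, 10, -0.8], "dr": [0, 0, 0]},
    {"linear": [0, 12.5, -1.1], "dr": [0, 0, 0]},
    {"linear": [0, 14.6, -1.4], "dr": [0, 0, 0]},
    {"linear": [0, 16.7, -1.7], "dr": [0, 0, 0]},
    {"linear": [0, 18.7, -2], "dr": [0, 0, 0]},
  ],
)

```text
clock: 11.15
position: [0.5003, 0.0467, 0.11]
tool_rot: [-0.004, 0.688, 0.725, -0.003]
contact_force: [-9.7, 2.4, 2.9]
width: 0.0271
grip_force: 62.3
```

```bash
cat >> h.py <<'E'
def stat():
    F,P,img,t=look(1);s,m,_=slide(img);x,y,z=P[0]*1e3
    X=x+17.35-(218-np.sqrt(218**2-y*y))  # advance since first touch
    print("t %.2f F %.1f d_F %.1f | x %.1f y %.1f roller z %.1f | s %.1f (m %.2f) d_cam %.1f"%(t,F[0,0],-F[0,0]/.32,x,y,z-47.5-60-.176*s,s,m,X-.985*s),np.round(F[0],1))
E
python3 -c "
from h import *
stat()"
```

```text
t 11.15 F -9.5 d_F 29.8 | x 35.6 y 58.8 roller z -2.1 | s 25.9 (m 0.82) d_cam 19.4 [-9.5  2.9  2.9]
```

```bash
python3 - <<'E'
from h import *
import cv2
from rig import imaging
d=imaging.get_image("side");print(slide(d["img"]));e=imaging.get_image("top")
np.savez("now.npz",s=d["img"],t=e["img"])
o=[cv2.resize(np.ascontiguousarray(i[:,:,::-1]),None,fx=4,fy=4,interpolation=cv2.INTER_CUBIC) for i in(d["img"][160:240,260:360],e["img"][120:200,270:370])]
cv2.imwrite("pics/n1.png",np.hstack(o))
stat()
E
```

```text
(np.float64(25.45958554482385), 0.8272254467010498, (np.float32(-7.9470215), np.float32(-1.2841797)))
t 11.30 F -8.4 d_F 26.3 | x 36.0 y 58.8 roller z -1.2 | s 21.6 (m 0.84) d_cam 23.9 [-8.4  3.1  2.5]
```

View pics/n1.png

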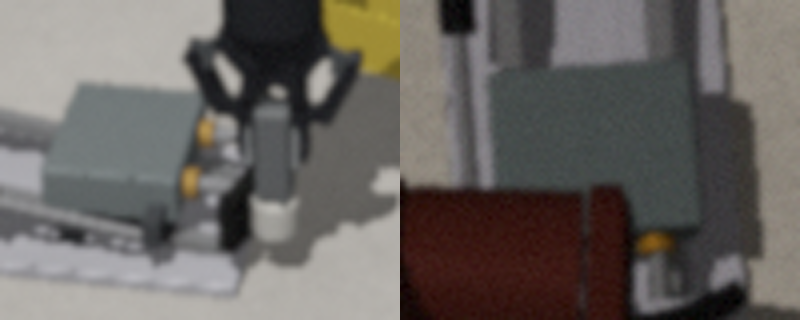

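The side crop shows the roller on the bumper's left end at crop (270,220), with the gripper shading the block, which spoils the side matching. The top crop shows the block's back edge clear at about top (295–340,136), so I'll track that instead.

```bash
cat >> h.py <<'E'
def edge(img):
    g=img[40:175,312:328].astype(float).mean((1,2))
    d=g[:-3]-g[3:]; d[:25]=0   # bright plate above -> dark block below
    i=int(d.argmax()); hi,lo=g[max(i-4,0):i].mean(),g[i+5:i+11].mean();h=(hi+lo)/2
    k=next(j for j in range(i-2,i+6) if g[j]>=h>g[j+1]); return 40+k+(g[k]-h)/(g[k]-g[k+1]),hi-lo
def slide(img):
    r0,_=edge(V["top"]["img"]);r,c=edge(img);b=plane("top",(319.5,r0),.09)[0];s=0
    for _ in range(8): s=(plane("top",(319.5,r),.09+.1736*s)[0]-b)/.985/.9984
    return s*1e3,c,r
def look(n=1):
    from rig import imaging
    F=[];P=[]
    for i in range(n):
        s,_=st();F.append(E3@s["contact_force"]);P.append(E3@(s["position"]-O));d=imaging.get_image("top")
    return np.array(F),np.array(P),d["img"],s["clock"]
E
python3 - <<'E'
from h import *
print(edge(V["top"]["img"]),slide(np.load("now.npz")["t"]))
stat()
E
```

```text
(np.float64(141.91862745098038), np.float64(52.055555555555564)) (np.float64(16.13706536846529), np.float64(59.66145833333333), np.float64(135.50862455197134))
t 11.35 F -8.4 d_F 26.2 | x 36.0 y 58.8 roller z -0.4 | s 17.3 (m 59.94) d_cam 28.3 [-8.4  2.9  1.8]
```

move_arm(
  commands=[
    {"linear": [0, 3.2, -0.4], "dr": [0, 0, 0]},
    {"linear": [0, 6, -0.8], "dr": [0, 0, 0]},
    {"linear": [0, 8.4, -1.2], "dr": [0, 0, 0]},
    {"linear": [0, 10.5, -1.6], "dr": [0, 0, 0]},
    {"linear": [0, 12.6, -2], "dr": [0, 0, 0]},
    {"linear": [0, 14.7, -2.4], "dr": [0, 0, 0]},
  ],
)

```text
clock: 12.0
position: [0.5144, 0.0476, 0.1119]
tool_rot: [-0.005, 0.688, 0.725, -0.003]
contact_force: [-9.1, 2.8, 0.8]
width: 0.0275
grip_force: 62.1
```

```bash
python3 -c "
from h import *
stat()"
```

```text
t 12.00 F -8.9 d_F 27.9 | x 49.8 y 58.9 roller z -0.6 | s 28.3 (m 60.60) d_cam 31.1 [-8.9  3.3  0.8]
```

```bash
cat >> h.py <<'E'
off=lambda y:218-np.sqrt(218**2-y*y)
def plan(y,dy,dx,n,boost=.8):
    for i in range(1,n+1): print([round(dy*i,1),round(boost*min(i,2)/2+dx*i+off(y+dy*i)-off(y),1),round(-.37*i,1)])
E
python3 -c "
from h import *
plan(58.9,-2.6,2.05,6)"
```

```text
[-2.6, np.float64(1.7), -0.4]
[-5.2, np.float64(3.5), -0.7]
[-7.8, np.float64(4.9), -1.1]
[-10.4, np.float64(6.4), -1.5]
[-13.0, np.float64(7.8), -1.9]
[-15.6, np.float64(9.3), -2.2]
```

move_arm(
  commands=[
    {"linear": [-1.5, 2.1, -0.4], "dr": [0, 0, 0]},
    {"linear": [-4.5, 3.7, -0.8], "dr": [0, 0, 0]},
    {"linear": [-7.5, 5.0, -1.2], "dr": [0, 0, 0]},
    {"linear": [-10.4, 6.4, -1.6], "dr": [0, 0, 0]},
    {"linear": [-13, 7.8, -2], "dr": [0, 0, 0]},
    {"linear": [-15.6, 9.3, -2.4], "dr": [0, 0, 0]},
  ],
)

```text
clock: 12.65
position: [0.5243, 0.0323, 0.1141]
tool_rot: [-0.005, 0.688, 0.725, -0.004]
contact_force: [-9.8, 1.9, -0.2]
width: 0.0271
grip_force: 62.0
```

```bash
python3 -c "
from h import *
stat()
plan(43.3,-2.6,2.05,6)"
```

```text
t 12.65 F -9.7 d_F 30.3 | x 58.8 y 43.1 roller z -0.7 | s 41.0 (m 59.86) d_cam 31.4 [-9.7  2.5 -0.2]
[-2.6, np.float64(1.9), -0.4]
[-5.2, np.float64(3.9), -0.7]
[-7.8, np.float64(5.5), -1.1]
[-10.4, np.float64(7.2), -1.5]
[-13.0, np.float64(8.8), -1.9]
[-15.6, np.float64(10.5), -2.2]
```

move_arm(
  commands=[
    {"linear": [-2.6, 1.9, -0.4], "dr": [0, 0, 0]},
    {"linear": [-5.2, 3.8, -0.8], "dr": [0, 0, 0]},
    {"linear": [-7.8, 5.4, -1.2], "dr": [0, 0, 0]},
    {"linear": [-10.4, 7.1, -1.6], "dr": [0, 0, 0]},
    {"linear": [-13, 8.7, -2], "dr": [0, 0, 0]},
    {"linear": [-15.6, 10.4, -2.4], "dr": [0, 0, 0]},
  ],
)

```text
clock: 13.3
position: [0.5354, 0.0171, 0.1163]
tool_rot: [-0.005, 0.688, 0.725, -0.004]
contact_force: [-9.1, 1.2, -0.2]
width: 0.0272
grip_force: 62.0
```

```bash
python3 -c "
from h import *
stat()
plan(27.7,-2.6,2.05,6)"
```

```text
t 13.30 F -9.0 d_F 28.1 | x 69.0 y 27.3 roller z -0.8 | s 54.1 (m 60.01) d_cam 31.3 [-9.   1.7 -0.2]
[-2.6, np.float64(2.1), -0.4]
[-5.2, np.float64(4.3), -0.7]
[-7.8, np.float64(6.1), -1.1]
[-10.4, np.float64(7.9), -1.5]
[-13.0, np.float64(9.8), -1.9]
[-15.6, np.float64(11.7), -2.2]
```

move_arm(
  commands=[
    {"linear": [-2.6, 2.1, -0.4], "dr": [0, 0, 0]},
    {"linear": [-5.2, 4.2, -0.8], "dr": [0, 0, 0]},
    {"linear": [-7.8, 6, -1.2], "dr": [0, 0, 0]},
    {"linear": [-10.4, 7.9, -1.6], "dr": [0, 0, 0]},
    {"linear": [-13, 9.8, -2], "dr": [0, 0, 0]},
    {"linear": [-15.6, 11.6, -2.4], "dr": [0, 0, 0]},
  ],
)

```text
clock: 13.95
position: [0.5478, 0.0018, 0.1185]
tool_rot: [-0.005, 0.688, 0.725, -0.004]
contact_force: [-8.5, 0.2, -1.6]
width: 0.0272
grip_force: 62.0
```

```bash
python3 -c "
from h import *
stat()
plan(12.1,-2.6,2.05,6)"
```

```text
t 13.95 F -8.5 d_F 26.5 | x 80.5 y 11.3 roller z -0.9 | s 67.4 (m 60.08) d_cam 31.2 [-8.5  0.7 -1.6]
[-2.6, np.float64(2.3), -0.4]
[-5.2, np.float64(4.7), -0.7]
[-7.8, np.float64(6.7), -1.1]
[-10.4, np.float64(8.7), -1.5]
[-13.0, np.float64(10.7), -1.9]
[-15.6, np.float64(12.8), -2.2]
```

move_arm(
  commands=[
    {"linear": [-2.6, 2.6, -0.4], "dr": [0, 0, 0]},
    {"linear": [-5.2, 5.2, -0.8], "dr": [0, 0, 0]},
    {"linear": [-7.8, 7.4, -1.2], "dr": [0, 0, 0]},
    {"linear": [-10.4, 9.4, -1.6], "dr": [0, 0, 0]},
    {"linear": [-13, 11.4, -2], "dr": [0, 0, 0]},
    {"linear": [-15.6, 13.4, -2.4], "dr": [0, 0, 0]},
  ],
)

```text
clock: 14.6
position: [0.562, -0.0135, 0.1209]
tool_rot: [-0.004, 0.688, 0.725, -0.004]
contact_force: [-9.0, -1.1, -1.2]
width: 0.0272
grip_force: 62.0
```

```bash
python3 -c "
from h import *
stat()
plan(-3.5,-2.6,2.05,6)"
```

```text
t 14.60 F -9.0 d_F 28.2 | x 93.9 y -4.7 roller z -0.9 | s 81.1 (m 59.57) d_cam 31.4 [-9.  -0.6 -1.2]
[-2.6, np.float64(2.5), -0.4]
[-5.2, np.float64(5.0), -0.7]
[-7.8, np.float64(7.2), -1.1]
[-10.4, np.float64(9.4), -1.5]
[-13.0, np.float64(11.6), -1.9]
[-15.6, np.float64(13.9), -2.2]
```

move_arm(
  commands=[
    {"linear": [-2.6, 2.5, -0.4], "dr": [0, 0, 0]},
    {"linear": [-5.2, 5, -0.8], "dr": [0, 0, 0]},
    {"linear": [-7.8, 7.3, -1.2], "dr": [0, 0, 0]},
    {"linear": [-10.4, 9.5, -1.6], "dr": [0, 0, 0]},
    {"linear": [-13, 11.8, -2], "dr": [0, 0, 0]},
    {"linear": [-15.6, 14.1, -2.4], "dr": [0, 0, 0]},
  ],
)

```text
clock: 15.25
position: [0.577, -0.0286, 0.1232]
tool_rot: [-0.004, 0.688, 0.725, -0.005]
contact_force: [-9.2, -0.4, -1.4]
width: 0.0271
grip_force: 62.0
```

```bash
python3 -c "
from h import *
stat()
plan(-20,-2.6,2.05,6)"
```

```text
t 15.25 F -9.2 d_F 28.8 | x 108.0 y -20.7 roller z -0.9 | s 94.4 (m 58.68) d_cam 31.4 [-9.2  0.1 -1.4]
[-2.6, np.float64(2.7), -0.4]
[-5.2, np.float64(5.4), -0.7]
[-7.8, np.float64(7.8), -1.1]
[-10.4, np.float64(10.2), -1.5]
[-13.0, np.float64(12.6), -1.9]
[-15.6, np.float64(15.1), -2.2]
```

move_arm(
  commands=[
    {"linear": [-2.6, 2.7, -0.4], "dr": [0, 0, 0]},
    {"linear": [-5.2, 5.4, -0.8], "dr": [0, 0, 0]},
    {"linear": [-7.8, 7.8, -1.2], "dr": [0, 0, 0]},
    {"linear": [-10.4, 10.2, -1.6], "dr": [0, 0, 0]},
    {"linear": [-13, 12.6, -2], "dr": [0, 0, 0]},
    {"linear": [-15.6, 15.1, -2.4], "dr": [0, 0, 0]},
  ],
)

```text
clock: 15.9
position: [0.593, -0.0437, 0.1255]
tool_rot: [-0.004, 0.688, 0.725, -0.005]
contact_force: [-9.3, -1.4, -2.7]
width: 0.0274
grip_force: 62.0
```

```bash
python3 -c "
from h import *
stat()
plan(-36,-2.8,2.05,6)"
```

```text
t 15.90 F -9.3 d_F 29.1 | x 123.1 y -36.6 roller z -1.0 | s 107.7 (m 67.78) d_cam 31.3 [-9.3 -0.9 -2.7]
[-2.8, np.float64(2.9), -0.4]
[-5.6, np.float64(5.9), -0.7]
[-8.4, np.float64(8.5), -1.1]
[-11.2, np.float64(11.2), -1.5]
[-14.0, np.float64(13.9), -1.9]
[-16.8, np.float64(16.6), -2.2]
```

move_arm(
  commands=[
    {"linear": [-2.8, 2.9, -0.4], "dr": [0, 0, 0]},
    {"linear": [-5.6, 5.8, -0.8], "dr": [0, 0, 0]},
    {"linear": [-8.4, 8.4, -1.2], "dr": [0, 0, 0]},
    {"linear": [-11.2, 11.1, -1.6], "dr": [0, 0, 0]},
    {"linear": [-14, 13.8, -2], "dr": [0, 0, 0]},
    {"linear": [-16.8, 16.5, -2.4], "dr": [0, 0, 0]},
  ],
)

```text
clock: 16.55
position: [0.6103, -0.0599, 0.1277]
tool_rot: [-0.004, 0.688, 0.726, -0.005]
contact_force: [-9.1, -3.4, -1.9]
width: 0.0272
grip_force: 61.9
```

```bash
python3 -c "
from h import *
stat()
plan(-53.5,-2,2.05,6)"
```

```text
t 16.55 F -9.3 d_F 28.9 | x 139.5 y -53.8 roller z -1.1 | s 120.8 (m 74.95) d_cam 31.1 [-9.3 -2.8 -1.9]
[-2, np.float64(3.0), -0.4]
[-4, np.float64(6.0), -0.7]
[-6, np.float64(8.6), -1.1]
[-8, np.float64(11.2), -1.5]
[-10, np.float64(13.8), -1.9]
[-12, np.float64(16.5), -2.2]
```

move_arm(
  commands=[
    {"linear": [-2, 3, -0.4], "dr": [0, 0, 0]},
    {"linear": [-4, 5.9, -0.8], "dr": [0, 0, 0]},
    {"linear": [-5, 8.3, -1.2], "dr": [0, 0, 0]},
    {"linear": [-5, 10.3, -1.6], "dr": [0, 0, 0]},
    {"linear": [-5, 12.4, -2], "dr": [0, 0, 0]},
    {"linear": [-5, 14.4, -2.4], "dr": [0, 0, 0]},
  ],
)

```text
clock: 17.2
position: [0.625, -0.0647, 0.13]
tool_rot: [-0.004, 0.688, 0.725, -0.005]
contact_force: [-8.4, -4.2, -3.6]
width: 0.0275
grip_force: 61.8
```

```bash
python3 -c "
from h import *
stat()"
```

```text
t 17.20 F -8.7 d_F 27.1 | x 154.0 y -59.3 roller z -1.0 | s 134.0 (m 73.39) d_cam 31.1 [-8.7 -3.7 -3.6]
```

move_arm(
  commands=[
    {"linear": [0, 2.6, -0.4], "dr": [0, 0, 0]},
    {"linear": [0, 5, -0.8], "dr": [0, 0, 0]},
    {"linear": [0, 7.1, -1.2], "dr": [0, 0, 0]},
    {"linear": [0, 9.2, -1.6], "dr": [0, 0, 0]},
    {"linear": [0, 11.3, -2], "dr": [0, 0, 0]},
    {"linear": [0, 13.3, -2.4], "dr": [0, 0, 0]},
    {"linear": [0, 15.4, -2.8], "dr": [0, 0, 0]},
    {"linear": [0, 15.8, -2.8], "dr": [0, 0, 0]},
    {"linear": [0, 15.8, -2.8], "dr": [0, 0, 0]},
  ],
)

```text
clock: 18.15
position: [0.6406, -0.0638, 0.1326]
tool_rot: [-0.004, 0.688, 0.725, -0.005]
contact_force: [-9.2, -2.9, -2.7]
width: 0.0273
grip_force: 61.6
```

```bash
python3 -c "
from h import *
stat()
F,P,i,t=look(8);print(np.round(F[:,0],1),F.mean(0),P[-1]*1e3,slide(i),t)"
```

```text
t 18.15 F -9.3 d_F 29.2 | x 169.6 y -59.3 roller z 26.0 | s -5.2 (m 28.37) d_cam 183.9 [-9.3 -2.4 -2.7]
[-9.2 -8.8 -9.7 -8.7 -9.3 -8.9 -8.6 -9.1] [-9.03706926 -2.6456533  -3.00981948] [169.47420351 -59.32122899 132.61822288] (np.float64(-5.4259438451840545), np.float64(27.89409722222222), np.float64(144.07255539499036)) 18.55
```

```bash
python3 -c "
from h import *
F,P,i,t=look(10);print(F.mean(0),P[-1]*1e3,t)
from rig import env
print(env.close_job())"
```

```text
[-9.18986099 -2.72687213 -2.68556956] [169.44658249 -59.36848318 132.62314833] 19.05
the job is handed in; nothing more can be done
None
```

I handed the job in at 19 s, and no verdict came back. The probe is still held on the bumper's right end, about 59 mm right of the middle, pressing with a steady 9.2 N. I judge the slide to be at its stop because the force no longer fades; the camera could not see its edge at the end.

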